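Stand the ballasted tank float on its heavy end

ROBOT

A 6-joint arm with a two-finger parallel gripper is mounted at the origin on the work surface. World frame = base frame: x ahead of the robot, y to its left, z up, the work surface at z = 0. Lengths are in m, angles in rad, forces in N, time in s.
With the tool pointing down it reaches from about 0.325 to 0.775 m from the base axis. Payload 5.5 kg.
Tool frame: the origin (TCP) lies midway between the tips of the shut fingers; the grasp point (between the pads) lies 19 mm behind it (robot.grip_depth is the z of the grasp point in the tool frame, in m); z points along the fingers, y is the direction in which the jaws open and shut (so a half turn about z gives the same grasp; the last joint's range is limited). The gripper opens to 88 mm and grips with 3 to 60 N. Pads are 20 mm wide; open, the fingers measure 115 mm over their backs; the gripper's body (75 mm by 178 mm) begins 61 mm behind the grasp point.
Start: joints at [-1.207, 0.091, 1.231, -0, 1.82, -0.057], TCP at [0.245, -0.548, 0.223] pointing down, gripper open.
Joint ranges: [-2.87, 2.87], [-0.86, 2.18], [0.17, 2.46], [-1.51, 4.65], [0.06, 2.69], [-2.65, 2.65]. Speed limits (rad/s): [2.57, 2.57, 3.01, 3.14, 3.14, 3.14].

INTERFACE

Orientations are given as a unit quaternion [x, y, z, w].
In Python, from station import robot gives the robot as it stands.
- The arm moves only by the tool move_arm, never from a script. Its argument "plan" is a list of rows, each a list of 5 numbers: the finger opening in mm, from 0 to 87.8, then the shift along the tool's x, y, z in mm, then the turn about the tool's z in rad. In form: [[gripper, tx, ty, tz, yaw], ...]. A call has exactly 8 rows; each row is the pose to reach, as a shift and turn from the pose commanded when the call began, along the tool's axes at that moment; what a row does not reach only later rows make up. A row lasts 1/10 s, in which the tool goes at most 50 mm and 8.59 degrees, less where a joint would pass 70% of its speed; a pose out of reach is approached as far as the arm can. A call with a gripper value outside its range is refused whole. The fingers move at their own pace and stop on an object; the grip force is fixed at half the most. Time passes only in rows, so rows that repeat a pose let the fingers close, or fill a call up. It gives the time, the measured TCP pose, the force and the opening at its end, in the units of the state.
- robot.get_obs(): the state, without advancing time (a new reading comes with each control period).
- robot.grab_frame(name): name is "scene" or "side" or "wrist"; returns a dict with "img" (384x512x3 uint8, red, green, blue), "camera_matrix" (3x3 intrinsics, pixels), "k1" (the pictures are not rectified: a ray, as slopes to the right and down, at radius r is drawn at 1 + k1 r^2 times it, then the intrinsics apply), "cam_to_world" (4x4, takes a point from camera to world coordinates). Camera axes: x right, y down, z forward; pixel columns grow to the right and rows downward; lengths in m; the calibration is good to about 2 mm. A picture is of the moment at which its call begins. There is no depth.
- robot.finish_job(): hands the job in, once; it reports no verdict.
Trained networks look in a picture, given as the dict that the camera call returned (one of the last four; its "shot" number tells which), for a name from the list of things; names that differ only in an ending like _2 or _b are one class to them, and where a whole thing is asked for, a point or a joint stands for the part that bears it (a point fixed in the world has none). Each returns a list of dicts, best first, with "p" (0 to 1); they miss things now and then, are a little off and sometimes report something else, mostly with a low value. They report only what shows in the picture. A call takes as long as a camera call. They do not tell look-alikes from the thing itself.
- robot.outline_of(target, picture): "pixels" (384x512 bool, what is visible of it) and "box" ([centre column, centre row, width, height] in pixels, round what is visible of it).
The state is a dict: "t": time; "qpos": joint angles; "joint_vel": joint speeds; "tau": joint torques, N m; "tool_pos": TCP position; "orientation": TCP orientation; "contact_force": force on the tool from outside, world axes, zero at the start; "ft_torque": the same for the moment, N m; "grip_width": opening from 0.0 (shut) to 1.0 (fully open).
Only numpy, scipy, OpenCV 4.12 (cv2) and the standard library are available. Lean on these libraries where they do the work, as an engineer would, in place of code of your own. Each camera call takes 0.05 s, during which the arm holds its last target.

TASK

The level float lying in the red rack has ballast hidden in one end, and both ends look the same. Pick it up, feel which end is heavy, and stand it upright, heavy end down, on the round black pad so that it stays there by itself. Set it down gently, never let it fall over onto the pad or the bench, and leave the other things where they are.

Things in the scene. Friction and masses are not known exactly. Their poses are not given: they have to be found in the camera images.
- float: Dumbbell-shaped level float, 200 mm long, 150 to 175 g, both ends alike. Origin at its middle, its x axis along its length. White round neck, 22 mm diameter, 66 mm either way from the middle; then an orange bulb at each end, 44 mm diameter, 34 mm long, end face slightly domed (radius about 70 mm). Starts lying level in the rack; the neck is free between the saddles.
- float_mid (a point): Middle of the float (its origin again), for balancing it: some 95 to 125 g of ballast sit hidden in one bulb, at random the +x or the -x one, so the centre of mass lies about 50 mm from here towards that end (0.07 to 0.1 N m). On its heavy end it stands, and rights itself from leans up to about 10 degrees; on its light end it topples.
- rack: Fixed red rack. Origin on the bench under the middle of its base plate (180 x 100 mm, 10 mm thick); x runs along the float in it. Two V saddles, 10 mm thick, 56 mm either way from the middle along x, carry the float's neck; the float's axis lies 135 mm above the bench. Their arms reach 21 mm to either side, tops 136 mm above the bench.
- pad: Fixed round black rubber pad with a yellow ring near its edge, 180 mm in diameter, 10 mm thick, flat top. Origin at the centre of its underside, on the bench; z up.
- oil_can: Bystander: grey can with a blue band, 72 mm in diameter, 150 mm tall; origin at the centre of its underside.
- parts_box: Bystander: closed cardboard box 130 x 190 x 70 mm (x, y, z); origin at the centre of its underside.
- wrench: Bystander: steel wrench, 180 mm long, lying flat along its x axis; origin near its middle, on the underside.
- bolt_jar: Bystander: glass jar with a white cap, 70 mm in diameter, 90 mm tall; origin at the centre of its underside.
There are look-alikes about, which are no part of the job. Of the things shaped like the float, the orange one is meant.

How it is judged:
By the outcome, as a careful person would: the job done as asked, in the order asked, and still so for the second after the job is handed in, with the robot touching nothing.
It also fails if it takes over 58 s, if anything falls off the work surface, if the arm or the gripper's body presses on something with over 40 N, if the wrist force passes 120 N, or if a joint passes its speed limit or range.

## Working session

There is one attempt and no reset: what is moved stays moved. The work goes in short steps, Python scripts to look and compute and a tool call to move; the robot and the scene stay as the last step left them, time stands still between calls to the robot, and variables do not carry over. Pictures are saved under pics/ and viewed, and the job is handed in when it is done.

Besides the shell and the picture viewer there is one more tool, called after "Request:" by a JSON object that holds its "method" and its "body", one argument or row to a line. move_arm: Moves the arm, as the interface text tells. Its arguments: {"type":"object","properties":{"plan":{"type":"array","items":{"type":"array","items":{"type":"number"}}}},"required":["plan"]}

```bash
ls; mkdir -p pics; python3 - <<'E'
from station import robot
import cv2
o=robot.get_obs();print(o)
for n in ["scene","side","wrist"]:
    f=robot.grab_frame(n)
    cv2.imwrite(f"pics/{n}0.png",f["img"][:,:,::-1])
    print(n,f["camera_matrix"].tolist(),f["k1"],f["cam_to_world"].round(3).tolist())
    for t in ["float","rack","pad"]:
        try:
            for d in robot.outline_of(t,f)[:3]: print(t,round(d["p"],2),[round(float(x)) for x in d["box"]])
        except Exception as e: print(e)
E
```

```text
pics
{'t': 0.0, 'qpos': array([-1.20671474e+00,  9.18602783e-02,  1.23188191e+00, -1.15791993e-05,
        1.81977006e+00, -5.66968460e-02]), 'joint_vel': array([ 1.56604095e-03,  1.94046052e-04, -1.39090504e-03, -7.32659433e-04,
        2.40637228e-04, -7.20733941e-05]), 'tau': array([ 8.74584584e-04, -4.46443498e+01, -4.06443393e+01,  7.01183430e-02,
        2.92611000e-02, -1.52155922e-04]), 'tool_pos': array([ 0.2449764 , -0.54739458,  0.22150826]), 'orientation': array([ 9.77949551e-01,  2.08839063e-01, -1.52479716e-04, -9.47624299e-04]), 'contact_force': array([0.33572099, 0.12985899, 0.2752358 ]), 'ft_torque': array([-0.02557334, -0.03682501,  0.03797674]), 'grip_width': 0.996665438600656}
scene [[458.29049385483233, 0.0, 257.98240400325176], [0.0, 458.29049385483233, 184.89465453297987], [0.0, 0.0, 1.0]] -0.16788314532633505 [[0.809, 0.443, -0.386, 1.07], [0.587, -0.591, 0.553, -0.945], [0.017, -0.674, -0.738, 1.155], [0.0, 0.0, 0.0, 1.0]]
float 0.89 [258, 127, 48, 22]
float 0.78 [114, 259, 65, 27]
float 0.66 [167, 201, 55, 46]
rack 0.66 [232, 215, 54, 64]
pad 0.66 [312, 153, 50, 37]
side [[372.11383366080923, 0.0, 248.10683027954812], [0.0, 372.11383366080923, 193.28724965612892], [0.0, 0.0, 1.0]] 0.029251907587778028 [[-0.831, -0.36, 0.423, -0.04], [-0.556, 0.548, -0.625, 0.662], [-0.007, -0.754, -0.656, 0.996], [0.0, 0.0, 0.0, 1.0]]
float 0.96 [248, 307, 67, 31]
float 0.82 [269, 182, 37, 34]
rack 0.67 [269, 201, 45, 50]
rack 0.42 [270, 183, 40, 35]
pad 0.89 [185, 278, 59, 45]
pad 0.62 [270, 181, 38, 33]
wrist [[297.1472624867566, 0.0, 253.76265817450053], [0.0, 297.1472624867566, 194.95281358448085], [0.0, 0.0, 1.0]] -0.06620522972129599 [[0.409, -0.883, -0.231, 0.308], [-0.913, -0.396, -0.103, -0.519], [-0.001, 0.253, -0.968, 0.384], [0.0, 0.0, 0.0, 1.0]]
float 0.59 [308, 141, 102, 159]
float 0.56 [88, 70, 169, 114]
```

View pics/scene0.png

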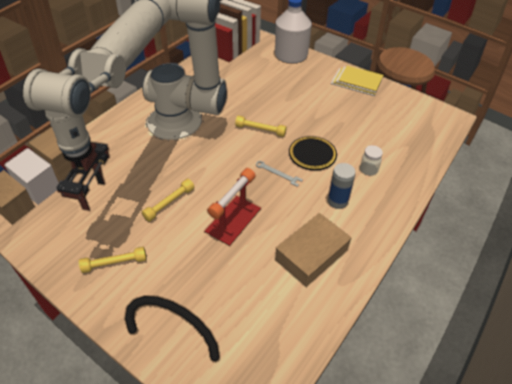

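View pics/side0.png

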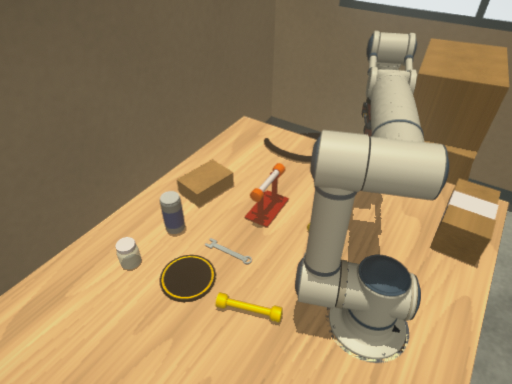

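View pics/wrist0.png

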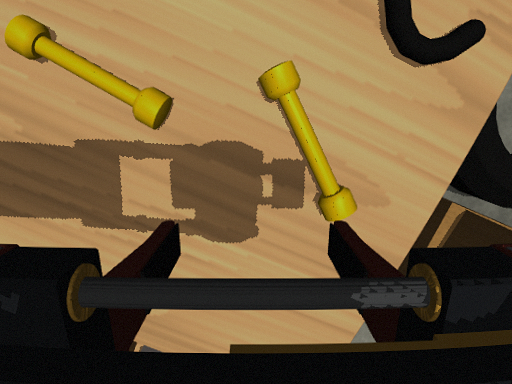

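The scene picture shows four float-shaped things: yellow ones at (113,260), (168,201) and (260,127), and one with orange bulbs at (217,208) and (248,175), lying in the red rack. The last fits, being orange and in the rack. I'll confirm it in an enlarged crop and measure.

```bash
cat > h.py <<'E'
import numpy as np, cv2
from station import robot
def save(f,n): cv2.imwrite(f"pics/{n}.png",f["img"][:,:,::-1])
def ray(f,uv):
    K=f["camera_matrix"]; d=((uv[0]-K[0,2])/K[0,0],(uv[1]-K[1,2])/K[1,1])
    p=np.array(d); 
    for _ in range(20): p=np.array(d)/(1+f["k1"]*(p@p))
    T=f["cam_to_world"]; return T[:3,3],T[:3,:3]@np.array([p[0],p[1],1.])
def atz(f,uv,z):
    o,d=ray(f,uv); return o+d*(z-o[2])/d[2]
def proj(f,P):
    T=f["cam_to_world"]; q=T[:3,:3].T@(np.array(P)-T[:3,3]); p=q[:2]/q[2]; p=p*(1+f["k1"]*(p@p))
    K=f["camera_matrix"]; return np.array([K[0,0]*p[0]+K[0,2],K[1,1]*p[1]+K[1,2]])
def tri(a,b):
    A=np.zeros((3,3));y=np.zeros(3)
    for o,d in (a,b):
        d=d/np.linalg.norm(d);M=np.eye(3)-np.outer(d,d);A+=M;y+=M@o
    return np.linalg.solve(A,y)
def blobs(img,lo,hi,box=None,amin=15):
    h=cv2.cvtColor(img,cv2.COLOR_RGB2HSV); m=cv2.inRange(h,np.array(lo),np.array(hi))
    if box: 
        k=np.zeros_like(m);k[box[1]:box[3],box[0]:box[2]]=1;m=m*k
    n,l,s,c=cv2.connectedComponentsWithStats(m)
    return [(c[i],s[i]) for i in range(1,n) if s[i][4]>=amin],l,m
E
python3 - <<'E'
from h import *
S=robot.grab_frame("scene");D=robot.grab_frame("side")
bx={"scene":(195,155,270,250),"side":(235,150,300,230)}
for n,f in (("scene",S),("side",D)):
    b,l,m=blobs(f["img"],(6,150,130),(16,255,255),bx[n])
    for c,s in b: print(n,c.round(1),s.tolist(), atz(f,c,.135).round(4))
    b,l,m=blobs(f["img"],(22,120,80),(35,255,255),(280,130,345,175) if n=="scene" else (155,250,220,305))
    pts=cv2.findNonZero(m); e=cv2.fitEllipse(cv2.convexHull(pts)); print(n,"pad",e,atz(f,e[0],.01).round(4))
a=cv2.resize(S["img"][160:250,190:290],None,fx=4,fy=4,interpolation=2);b=cv2.resize(D["img"][150:240,220:320],None,fx=4,fy=4,interpolation=2)
cv2.imwrite("pics/crop.png",np.hstack([a,b])[:,:,::-1][:,:800])
E
```

```text
scene [248.3 173.7] [241, 168, 14, 13, 108] [ 0.4851 -0.16    0.135 ]
scene [215.3 209.4] [208, 203, 16, 14, 145] [ 0.4945 -0.3307  0.135 ]
scene pad ((306.53839111328125, 146.77980041503906), (38.04345703125, 60.134742736816406), 115.94810485839844) [0.5026 0.1751 0.01  ]
side [279.4 168.1] [273, 163, 12, 14, 91] [ 0.496 -0.345  0.135]
side [257.5 200. ] [245, 188, 27, 32, 276] [ 0.4676 -0.1458  0.135 ]
side [274.4 211.1] [263, 196, 26, 31, 93] [ 0.3909 -0.1304  0.135 ]
side pad ((192.6424560546875, 281.61895751953125), (49.168949127197266, 64.43515014648438), 115.86723327636719) [0.5048 0.1748 0.01  ]
```

View pics/crop.png

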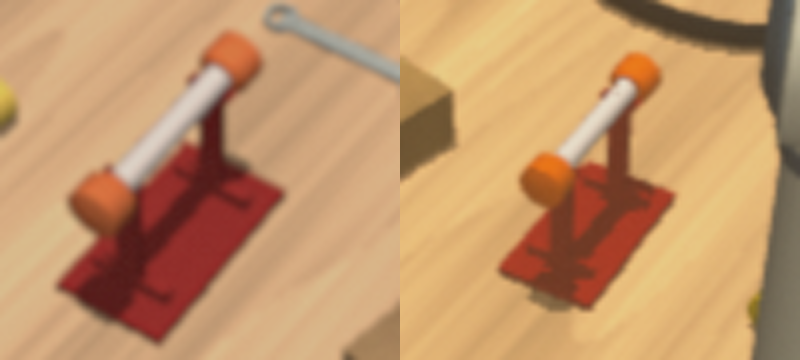

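The crop confirms it: orange bulbs, white neck, lying in the red rack. I'll refine the float's and pad's positions.

```bash
python3 - <<'E'
from h import *
S=robot.grab_frame("scene");D=robot.grab_frame("side")
bx={"scene":(195,155,270,250),"side":(235,150,300,230)}
R={}
for n,f in (("scene",S),("side",D)):
    b,l,m=blobs(f["img"],(4,195,120),(15,255,255),bx[n],40)
    for c,s in b: print(n,c.round(1),s.tolist(), atz(f,c,.135).round(4))
    b,l,m=blobs(f["img"],(0,0,0),(180,255,60),(280,130,345,175) if n=="scene" else (155,250,220,305),100)
    i=max(b,key=lambda x:x[1][4]); print(i[0],i[1].tolist())
    k=(l==l[int(i[0][1]),int(i[0][0])]).astype(np.uint8)
    e=cv2.fitEllipse(cv2.convexHull(cv2.findNonZero(k))); print(n,"pad",np.round(e[0],1),np.round(e[1],1),atz(f,e[0],.01).round(4))
for n,f in (("scene",S),("side",D)):
  for t in ["oil_can","bolt_jar","wrench","parts_box"]:
    for d in robot.outline_of(t,f)[:1]: print(n,t,round(d["p"],2),np.round(d["box"]),atz(f,d["box"][:2],.03).round(3))
E
```

```text
[312.63137755 151.84821429] [294, 139, 39, 26, 784]
scene pad [312.6 151.9] [25.3 38.8] [0.5349 0.1654 0.01  ]
side [279.3 167.4] [274, 164, 10, 9, 57] [ 0.4986 -0.3487  0.135 ]
side [259.2 195.9] [251, 189, 19, 19, 138] [ 0.4744 -0.1671  0.135 ]
side [272.8 212.4] [264, 203, 20, 22, 113] [ 0.3919 -0.122   0.135 ]Traceback (most recent call last):
  File "<stdin>", line 9, in <module>
ValueError: max() iterable argument is empty
```

Request:
{"method": "move_arm", "body": {
  "plan": [
    [87.8,40,-20,-15,-0.14],
    [87.8,80,-40,-30,-0.28],
    [87.8,120,-61,-45,-0.42],
    [87.8,160,-81,-60,-0.56],
    [87.8,200,-101,-60,-0.7],
    [87.8,240,-122,-60,-0.84],
    [87.8,280,-142,-60,-0.98],
    [87.8,320,-162,-60,-1.12]
  ]
}}

```text
t: 1.6
tool_pos: [0.4719, -0.2675, 0.2829]
orientation: [0.716, 0.698, 0.0, 0.0]
contact_force: [0.1, -1.5, 0.4]
grip_width: 0.999
```

```bash
python3 - <<'E'
from h import *
o=robot.get_obs();print(o["t"],o["tool_pos"],o["orientation"],o["qpos"],o["contact_force"],o["ft_torque"])
W=robot.grab_frame("wrist");save(W,"w1");D=robot.grab_frame("side");save(D,"side1")
b,l,m=blobs(W["img"],(4,180,80),(15,255,255),None,60)
for c,s in b: print(c.round(1),s.tolist(), atz(W,c,.145).round(4))
E
```

```text
1.6 [ 0.47189016 -0.26749483  0.28292872] [7.15638797e-01 6.98470453e-01 6.03396907e-05 3.68721540e-04] [-5.78388213e-01 -4.38455091e-02  1.26043222e+00 -4.53294727e-05
  1.92425990e+00 -5.54123616e-01] [ 0.10065655 -1.51104411  0.44529132] [-0.06424743 -0.10449032 -0.03870475]
[265.6  84.2] [243, 66, 46, 38, 1495] [ 0.4853 -0.1666  0.145 ]
[276.1 243.8] [256, 223, 40, 38, 1094] [ 0.4945 -0.3317  0.145 ]
```

View pics/w1.png

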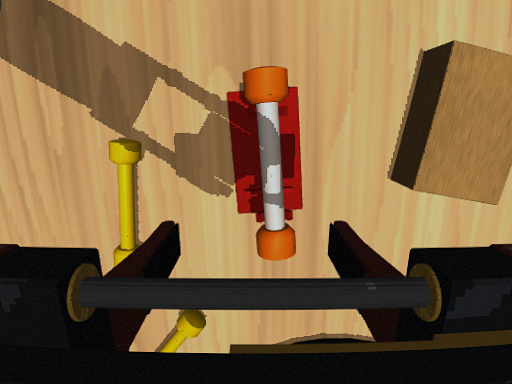

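In the wrist picture the orange bulbs are at (266,84) and (276,244), matching the scene fix to about 2 mm. The hand can only point down, and a 44 mm bulb won't fit above a neck grip. So I'll grip a bulb across its middle, lift slightly and feel the load, starting with the -y bulb.

Request:
{"method": "move_arm", "body": {
  "plan": [
    [87.8,-31,13,20,-0.045],
    [87.8,-62,25,40,-0.085],
    [87.8,-62,25,70,-0.085],
    [87.8,-62,25,100,-0.085],
    [87.8,-62,25,130,-0.085],
    [87.8,-62,25,155,-0.085],
    [87.8,-62,25,166,-0.085],
    [87.8,-62,25,166,-0.085]
  ]
}}

```text
t: 2.5
tool_pos: [0.493, -0.3318, 0.1148]
orientation: [0.688, 0.726, -0.0, -0.002]
contact_force: [0.2, 0.1, 0.2]
grip_width: 1.001
```

```bash
python3 - <<'E'
from h import *
o=robot.get_obs();print(o["t"],o["tool_pos"],o["orientation"],o["contact_force"],o["ft_torque"])
W=robot.grab_frame("wrist");save(W,"w2");S=robot.grab_frame("scene");
cv2.imwrite("pics/s2.png",np.hstack([W["img"][:, :],cv2.resize(S["img"][140:268,160:256],(288,384),interpolation=2)])[:,:,::-1])
E
```

```text
2.5 [ 0.49295404 -0.33179796  0.1147586 ] [ 6.87892776e-01  7.25810204e-01 -2.97343483e-04 -1.72868835e-03] [0.22971501 0.06213808 0.21766139] [-0.04810405 -0.05299271  0.01829484]
```

View pics/s2.png

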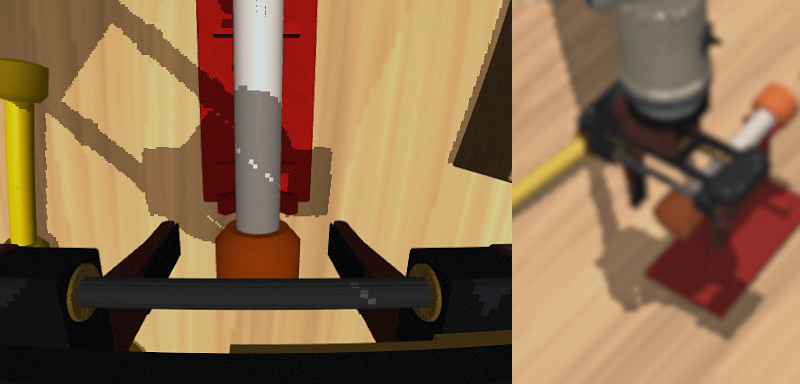

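The bulb (columns 217–299) sits midway between the fingers (180 and 330). Closing on it.

Request:
{"method": "move_arm", "body": {
  "plan": [
    [38,0,0,0,0],
    [38,0,0,0,0],
    [38,0,0,0,0],
    [38,0,0,0,0],
    [38,0,0,0,0],
    [38,0,0,0,0],
    [38,0,0,0,0],
    [38,0,0,0,0]
  ]
}}

```text
t: 3.4
tool_pos: [0.4945, -0.3318, 0.1168]
orientation: [0.687, 0.726, 0.0, 0.0]
contact_force: [2.5, -0.0, 0.2]
grip_width: 0.496
```

Request:
{"method": "move_arm", "body": {
  "plan": [
    [38,0,0,-1,0],
    [38,0,0,-2,0],
    [38,0,0,-4,0],
    [38,0,0,-6,0],
    [38,0,0,-8,0],
    [38,0,0,-8,0],
    [38,0,0,-8,0],
    [38,0,0,-8,0]
  ]
}}

```text
t: 4.2
tool_pos: [0.4941, -0.3318, 0.1246]
orientation: [0.687, 0.726, -0.0, -0.0]
contact_force: [-0.4, -0.3, -1.3]
grip_width: 0.502
```

```bash
python3 - <<'E'
from h import *
W=robot.grab_frame("wrist");S=robot.grab_frame("side");
fs=[];ts=[]
for i in range(4):
    robot.grab_frame("scene");o=robot.get_obs();fs.append(o["contact_force"]);ts.append(o["ft_torque"])
print(o["t"],o["tool_pos"],o["grip_width"]*88,np.mean(fs,0),np.mean(ts,0))
cv2.imwrite("pics/s3.png",np.hstack([W["img"][:, :],cv2.resize(S["img"][130:258,220:316],(288,384),interpolation=2)])[:,:,::-1])
E
```

```text
4.5 [ 0.49411289 -0.33181187  0.12460332] 44.11660088698624 [-0.13703232 -0.09749398 -1.26892925] [-0.09292373 -0.0752472   0.03152591]
```

View pics/s3.png

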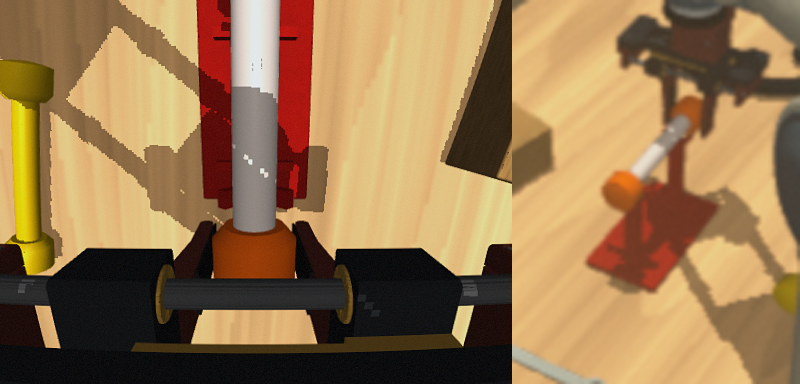

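The load is about 1.5 N, the whole weight, and the moment change of about -0.045 N m puts the centre of mass roughly 30 mm inboard of this grip. So the -y bulb is the heavy one; a light bulb would have carried almost nothing, or shown about 0.2 N m. I'll set it back, grip the +y (light) bulb, and use that lift as a cross-check.

Request:
{"method": "move_arm", "body": {
  "plan": [
    [38,0,0,3,0],
    [38,0,0,6,0],
    [38,0,0,8,0],
    [38,0,0,8,0],
    [60,0,0,8,0],
    [87.8,0,0,8,0],
    [87.8,0,0,8,0],
    [87.8,0,0,8,0]
  ]
}}

```text
t: 5.3
tool_pos: [0.4941, -0.3318, 0.1166]
orientation: [0.687, 0.726, -0.0, -0.0]
contact_force: [0.8, -0.3, 0.4]
grip_width: 0.822
```

Request:
{"method": "move_arm", "body": {
  "plan": [
    [87.8,0,0,-30,0],
    [87.8,15,0,-55,0],
    [87.8,60,0,-60,0],
    [87.8,105,0,-60,0],
    [87.8,150,0,-60,0],
    [87.8,166,0,-40,0],
    [87.8,166,0,-12,0],
    [87.8,166,0,0,0]
  ]
}}

```text
t: 6.1
tool_pos: [0.4841, -0.165, 0.1143]
orientation: [0.687, 0.727, -0.001, -0.001]
contact_force: [-0.4, -0.8, -0.6]
grip_width: 0.998
```

```bash
python3 - <<'E'
from h import *
W=robot.grab_frame("wrist");S=robot.grab_frame("scene");
o=robot.get_obs()
print(o["t"],o["tool_pos"],o["orientation"],o["grip_width"]*88,o["contact_force"],o["ft_torque"])
cv2.imwrite("pics/s4.png",np.hstack([W["img"][:, :],cv2.resize(S["img"][130:258,180:276],(288,384),interpolation=2)])[:,:,::-1])
E
```

```text
6.2 [ 0.48384677 -0.16570987  0.11441354] [ 0.68741083  0.7262657  -0.00079355 -0.00196507] 87.91666631096174 [-0.37014821 -0.0769257   0.69037564] [ 0.01680972 -0.03578674 -0.00919894]
```

View pics/s4.png

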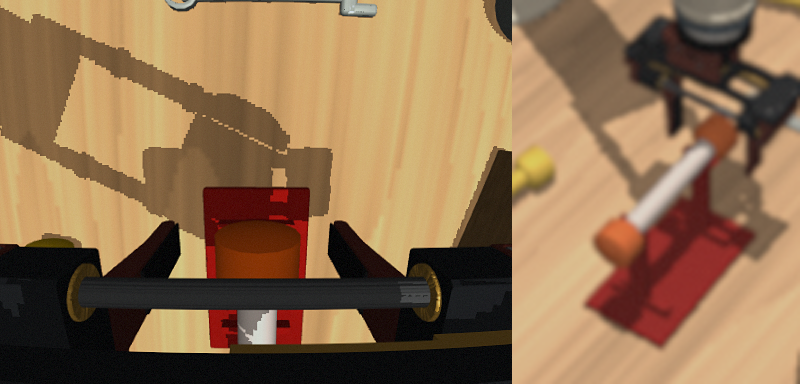

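The light bulb (columns 216–300) sits between the fingers at 180 and 330, and the float is back in the rack. Closing and lifting slightly.

Request:
{"method": "move_arm", "body": {
  "plan": [
    [38,0,0,0,0],
    [38,0,0,0,0],
    [38,0,0,0,0],
    [38,0,0,0,0],
    [38,0,0,0,0],
    [38,0,0,0,0],
    [38,0,0,0,0],
    [38,0,0,0,0]
  ]
}}

```text
t: 7.0
tool_pos: [0.4855, -0.1661, 0.117]
orientation: [0.687, 0.726, 0.0, 0.001]
contact_force: [2.1, -0.9, 1.7]
grip_width: 0.497
```

Request:
{"method": "move_arm", "body": {
  "plan": [
    [38,0,0,-2,0],
    [38,0,0,-5,0],
    [38,0,0,-8,0],
    [38,0,0,-12,0],
    [38,0,0,-15,0],
    [38,0,0,-15,0],
    [38,0,0,-15,0],
    [38,0,0,-15,0]
  ]
}}

```text
t: 7.8
tool_pos: [0.4849, -0.166, 0.1314]
orientation: [0.687, 0.726, -0.0, -0.0]
contact_force: [0.5, -0.4, -1.7]
grip_width: 0.499
```

```bash
python3 - <<'E'
from h import *
W=robot.grab_frame("wrist");S=robot.grab_frame("scene");D=robot.grab_frame("side")
fs=[];ts=[]
for i in range(3):
    robot.grab_frame("scene");o=robot.get_obs();fs.append(o["contact_force"]);ts.append(o["ft_torque"])
print(o["t"],o["tool_pos"],o["grip_width"]*88,np.mean(fs,0),np.mean(ts,0))
cv2.imwrite("pics/s5.png",np.hstack([cv2.resize(D["img"][130:258,220:316],(288,384),interpolation=2),cv2.resize(S["img"][130:258,180:276],(288,384),interpolation=2)])[:,:,::-1])
E
```

```text
8.1 [ 0.48495898 -0.16605379  0.13154467] 44.079869470401526 [-0.37906415 -0.24950213 -1.69691585] [ 0.16207767 -0.08015322 -0.00399561]
```

View pics/s5.png

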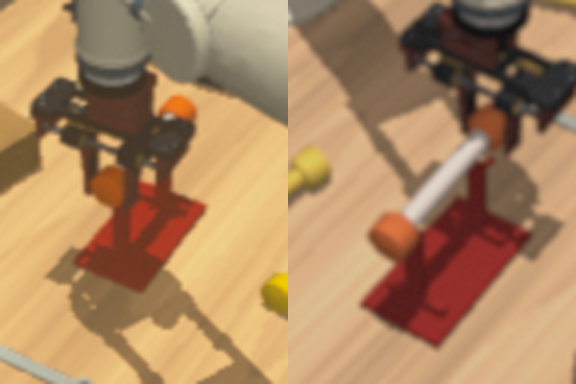

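Lifting here carries the whole weight (about 1.7 N with a +0.21 N m moment), so both feels agree: the -y end is heavy. The grip holds the float stiffly level. I'll loosen it in small steps, low over the saddles where it's safe, to find where the float pivots in the pads.

Request:
{"method": "move_arm", "body": {
  "plan": [
    [41,0,0,0,0],
    [42,0,0,0,0],
    [42.5,0,0,0,0],
    [43,0,0,0,0],
    [43.2,0,0,0,0],
    [43.4,0,0,0,0],
    [43.4,0,0,0,0],
    [43.4,0,0,0,0]
  ]
}}

```text
t: 8.9
tool_pos: [0.4852, -0.1661, 0.1318]
orientation: [0.687, 0.726, 0.0, 0.0]
contact_force: [-0.2, 0.5, -1.7]
grip_width: 0.498
```

```bash
cat > st.py <<'E'
from h import *
fs=[];ts=[];gs=[]
for i in range(2):
    S=robot.grab_frame("scene");o=robot.get_obs();fs.append(o["contact_force"]);ts.append(o["ft_torque"]);gs.append(o["grip_width"]*87.8)
print(round(o["t"],2),o["tool_pos"].round(4),np.round(gs,2),np.mean(fs,0).round(2),np.mean(ts,0).round(3))
E
python3 st.py
```

```text
9.0 [ 0.4852 -0.1661  0.1318] [43.85 43.84] [ 0.88 -0.28 -1.21] [ 0.137 -0.143  0.103]
```

Request:
{"method": "move_arm", "body": {
  "plan": [
    [43.5,0,0,0,0],
    [43.6,0,0,0,0],
    [43.6,0,0,0,0],
    [43.7,0,0,0,0],
    [43.7,0,0,0,0],
    [43.8,0,0,0,0],
    [43.8,0,0,0,0],
    [43.8,0,0,0,0]
  ]
}}

```text
t: 9.8
tool_pos: [0.485, -0.1661, 0.1317]
orientation: [0.687, 0.726, 0.0, 0.0]
contact_force: [1.1, 0.4, -1.9]
grip_width: 0.504
```

```bash
python3 st.py
```

```text
9.9 [ 0.485  -0.1661  0.1317] [44.01 44.27] [ 1.98  0.11 -0.83] [ 0.087 -0.272  0.163]
```

Request:
{"method": "move_arm", "body": {
  "plan": [
    [43.8,0,0,0,0],
    [43.8,0,0,0,0],
    [43.8,0,0,0,0],
    [43.8,0,0,0,0],
    [43.8,0,0,0,0],
    [43.8,0,0,0,0],
    [43.8,0,0,0,0],
    [43.8,0,0,0,0]
  ]
}}

```text
t: 10.7
tool_pos: [0.485, -0.166, 0.1316]
orientation: [0.687, 0.726, 0.0, -0.0]
contact_force: [1.4, -0.2, -1.4]
grip_width: 0.5
```

```bash
python3 st.py;  python3 - <<'E'
from h import *
W=robot.grab_frame("wrist");S=robot.grab_frame("scene");
cv2.imwrite("pics/s6.png",np.hstack([W["img"],cv2.resize(S["img"][130:258,180:276],(288,384),interpolation=2)])[:,:,::-1])
E
```

```text
10.8 [ 0.485  -0.166   0.1316] [44.   44.25] [ 0.58 -0.49 -0.99] [ 0.093 -0.238  0.142]
```

View pics/s6.png

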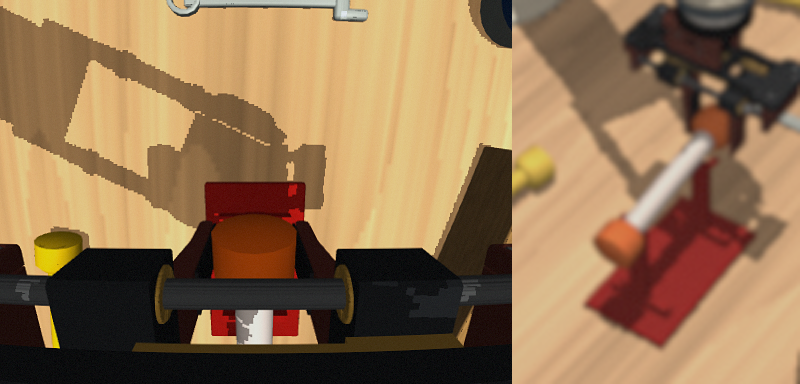

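Request:
{"method": "move_arm", "body": {
  "plan": [
    [43.9,0,0,0,0],
    [43.9,0,0,0,0],
    [43.9,0,0,0,0],
    [43.9,0,0,0,0],
    [43.9,0,0,0,0],
    [43.9,0,0,0,0],
    [43.9,0,0,0,0],
    [43.9,0,0,0,0]
  ]
}}

```text
t: 11.7
tool_pos: [0.485, -0.1661, 0.1316]
orientation: [0.687, 0.726, -0.0, -0.0]
contact_force: [0.8, -0.4, -0.1]
grip_width: 0.501
```

```bash
cat > vw.py <<'E'
from h import *
import sys
W=robot.grab_frame("wrist");S=robot.grab_frame("scene");D=robot.grab_frame("side")
a,b,c,d=map(int,sys.argv[2:6])
print(robot.get_obs()["t"], robot.get_obs()["tool_pos"],robot.get_obs()["ft_torque"])
def crop(I,cx,cy): 
    x=max(0,min(512-96,cx-48));y=max(0,min(384-128,cy-64)); return cv2.resize(I[y:y+128,x:x+96],(288,384),interpolation=2)
cv2.imwrite(f"pics/{sys.argv[1]}.png",np.hstack([W["img"][:,100:300],crop(S["img"],a,b),crop(D["img"],c,d)])[:,:,::-1])
E
python3 vw.py s7 228 194 268 194
```

```text
11.85 [ 0.48501463 -0.16605926  0.13164119] [ 0.0881421  -0.28160455  0.09118026]
```

View pics/s7.png

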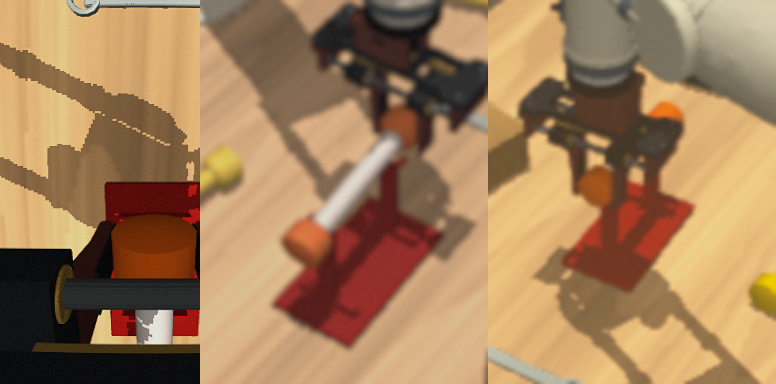

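The wrist load has fallen to about 0 and the heavy end now rests on its saddle while the light bulb is still held. So an opening of about 43.9 mm lets it pivot without dropping. I'll tighten, lift clear and measure the pad again.

Request:
{"method": "move_arm", "body": {
  "plan": [
    [40,0,0,0,0],
    [38,0,0,0,0],
    [38,0,0,-10,0],
    [38,0,0,-30,0],
    [38,0,0,-60,0],
    [38,0,0,-90,0],
    [38,0,0,-115,0],
    [38,0,0,-120,0]
  ]
}}

```text
t: 12.65
tool_pos: [0.4857, -0.1665, 0.2561]
orientation: [0.687, 0.726, 0.001, 0.003]
contact_force: [0.8, -0.2, -0.8]
grip_width: 0.5
```

```bash
python3 - <<'E'
from h import *
S=robot.grab_frame("scene");D=robot.grab_frame("side");W=robot.grab_frame("wrist")
o=robot.get_obs();print(o["t"],o["tool_pos"],o["contact_force"],o["ft_torque"])
for n,f,bx in (("scene",S,(280,130,345,175)),("side",D,(155,250,220,305))):
    b,l,m=blobs(f["img"],(0,0,0),(180,255,75),bx,100)
    for t in b: print(t[0].round(1),t[1].tolist())
    if b:
        i=max(b,key=lambda x:x[1][4]); k=(l==l[int(i[0][1]),int(i[0][0])]).astype(np.uint8)
        e=cv2.fitEllipse(cv2.convexHull(cv2.findNonZero(k))); print(n,"pad",np.round(e[0],1),np.round(e[1],1),atz(f,e[0],.01).round(4))
    print("from box",[ (round(d["p"],2),atz(f,d["box"][:2],.008).round(3)) for d in robot.outline_of("pad",f)[:1]])
for t,z in (("oil_can",.075),("bolt_jar",.045),("wrench",.005)):
    for n,f in (("s",S),("d",D)):
        for d in robot.outline_of(t,f)[:1]: print(t,n,round(d["p"],2),np.round(d["box"]),atz(f,d["box"][:2],z).round(3))
save(W,"w8")
cv2.imwrite("pics/s8.png",np.hstack([S["img"][100:260,180:380],D["img"][110:270,200:400]]).repeat(2,0).repeat(2,1)[:,:,::-1])
E
```

```text
12.8 [ 0.48487721 -0.16604812  0.25096013] [-0.29367618 -0.06404878 -2.86668108] [ 0.15867864 -0.07984659 -0.00767627]
[312.6 151.9] [293, 139, 40, 27, 808]
scene pad [312.6 151.9] [25.8 39.3] [0.535  0.1652 0.01  ]
from box [(0.61, array([0.536, 0.167, 0.008]))]
[186.9 277. ] [165, 259, 45, 37, 1273]
side pad [187.  276.9] [35.8 45.1] [0.5318 0.1707 0.01  ]
from box [(0.78, array([0.536, 0.177, 0.008]))]
oil_can s 0.6 [342. 189.  30.  46.] [0.73  0.012 0.075]
oil_can d 0.76 [173. 213.  24.  44.] [0.715 0.022 0.075]
bolt_jar s 0.77 [372. 162.  21.  26.] [0.745 0.216 0.045]
bolt_jar d 0.96 [129. 253.  27.  31.] [0.734 0.22  0.045]
wrench s 0.6 [278. 171.  50.  24.] [0.486 0.012 0.005]
wrench d 0.7 [228. 251.  44.  28.] [0.486 0.008 0.005]
```

View pics/s8.png

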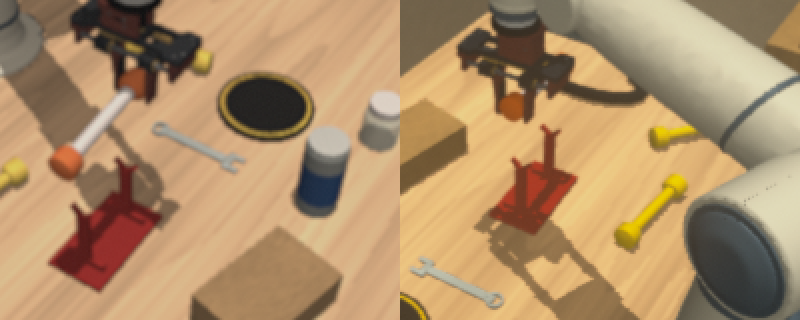

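The picture shows the float held nearly level, clear of the empty rack. The pad centre is at about (0.534, 0.167) from both cameras. Carrying it over the pad.

Request:
{"method": "move_arm", "body": {
  "plan": [
    [38,15,3,0,0],
    [38,50,10,0,0],
    [38,95,19,0,0],
    [38,142,29,0,0],
    [38,190,39,0,0],
    [38,238,49,0,0],
    [38,280,57,0,0],
    [38,310,63,0,0]
  ]
}}

```text
t: 14.0
tool_pos: [0.5303, 0.1509, 0.2516]
orientation: [0.686, 0.727, 0.0, -0.0]
contact_force: [-0.5, -0.8, -1.7]
grip_width: 0.499
```

Request:
{"method": "move_arm", "body": {
  "plan": [
    [38,15,3,0,0],
    [38,20,4,0,0],
    [42,20,4,5,0],
    [43,20,4,15,0],
    [43.4,20,4,20,0],
    [43.6,20,4,20,0],
    [43.7,20,4,20,0],
    [43.7,20,4,20,0]
  ]
}}

```text
t: 14.8
tool_pos: [0.5339, 0.1666, 0.232]
orientation: [0.688, 0.726, 0.0, 0.0]
contact_force: [-0.5, -0.0, -0.9]
grip_width: 0.504
```

```bash
python3 st.py; python3 vw.py s9 300 130 195 255
```

```text
14.9 [0.5339 0.1669 0.2322] [43.77 43.71] [ 1.14 -0.22 -0.16] [-0.025 -0.079 -0.037]
15.05 [0.53395568 0.16714785 0.2322621 ] [-0.05156785 -0.01252733 -0.00409296]
```

View pics/s9.png

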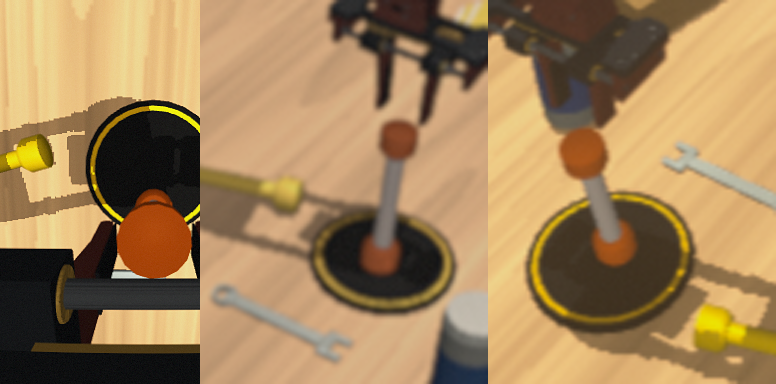

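The float has slipped out of the grip and is standing on the pad, perhaps leaning. I'll measure the lean straight away.

```bash
cat > lean.py <<'E'
from h import *
def meas(tag):
    S=robot.grab_frame("scene");D=robot.grab_frame("side");o=robot.get_obs()
    r=[]
    for f,bx in ((S,(270,60,345,180)),(D,(150,150,225,300))):
        b,l,m=blobs(f["img"],(3,150,60),(15,255,255),bx,25)
        b=sorted(b,key=lambda x:-x[1][4])[:2]; b=sorted(b,key=lambda x:x[0][1]); r.append([ray(f,x[0]) for x in b]); print([x[0].round(1).tolist() for x in b],[x[1].tolist() for x in b])
    try:
        T=tri(r[0][0],r[1][0]);B=tri(r[0][1],r[1][1]);d=T-B
        print(round(o["t"],2),"top",T.round(3),"bot",B.round(3),"lean deg",np.degrees(np.arctan2(np.hypot(d[0],d[1]),d[2])).round(1),"dir",d.round(3))
    except Exception as e: print(e)
    cv2.imwrite(f"pics/{tag}.png",np.hstack([S["img"][60:190,260:360],D["img"][170:300,150:250]]).repeat(4,0).repeat(4,1)[:,:,::-1])
if __name__=="__main__":
    import sys; meas(sys.argv[1])
E
python3 lean.py l1
```

```text
[[318.9, 107.5], [311.5, 150.4]] [[314, 103, 12, 11, 101], [305, 144, 14, 13, 120]]
[[177.0, 247.3], [189.2, 273.0]] [[169, 239, 17, 18, 224], [181, 264, 16, 16, 145]]
15.15 top [0.52  0.197 0.187] bot [0.531 0.16  0.019] lean deg 13.0 dir [-0.012  0.037  0.168]
```

View pics/l1.png

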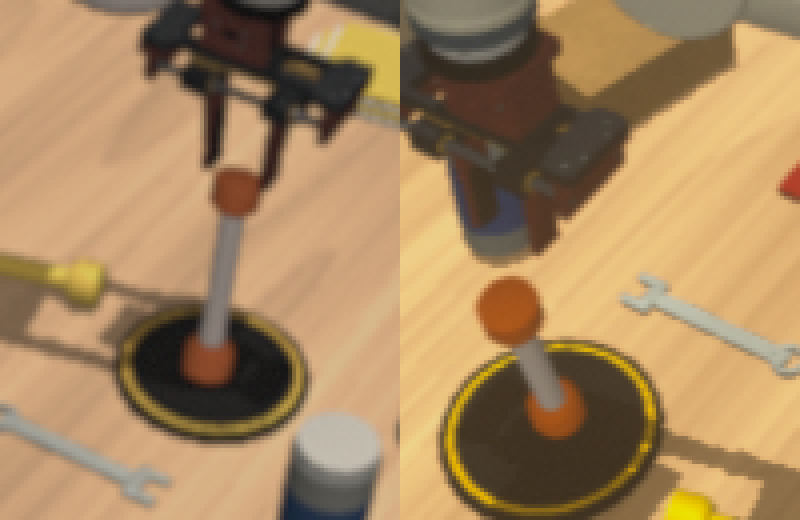

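```bash
python3 lean.py l2
```

```text
[[318.0, 106.2], [311.7, 150.2]] [[313, 101, 12, 11, 104], [305, 144, 14, 12, 121]]
[[178.6, 246.1], [189.2, 273.1]] [[171, 238, 16, 17, 222], [181, 264, 16, 16, 143]]
15.25 top [0.516 0.195 0.192] bot [0.531 0.161 0.02 ] lean deg 12.0 dir [-0.015  0.034  0.173]
```

It's rocking back upright (13° to 12°). I'll keep watching without touching it.

```bash
for i in 3 4 5; do python3 lean.py l$i|tail -1; done
```

```text
15.35 top [0.523 0.172 0.198] bot [0.532 0.159 0.018] lean deg 5.0 dir [-0.009  0.013  0.18 ]
15.45 top [0.523 0.146 0.196] bot [0.533 0.157 0.017] lean deg 4.6 dir [-0.01  -0.011  0.179]
15.55 top [0.518 0.125 0.194] bot [0.534 0.155 0.017] lean deg 10.8 dir [-0.015 -0.03   0.176]
```

```bash
for i in 6 7 8 9 10 11 12; do python3 lean.py l$i|tail -1; done
```

```text
15.65 top [0.52  0.129 0.189] bot [0.533 0.156 0.017] lean deg 9.8 dir [-0.013 -0.027  0.173]
15.75 top [0.526 0.149 0.19 ] bot [0.533 0.157 0.016] lean deg 3.3 dir [-0.006 -0.008  0.174]
15.85 top [0.521 0.159 0.189] bot [0.532 0.158 0.017] lean deg 3.8 dir [-0.011  0.001  0.173]
15.95 top [0.506 0.165 0.19 ] bot [0.531 0.158 0.017] lean deg 8.8 dir [-0.026  0.007  0.173]
16.05 top [0.511 0.163 0.196] bot [0.531 0.159 0.017] lean deg 6.5 dir [-0.02   0.004  0.178]
16.15 top [0.519 0.159 0.193] bot [0.532 0.158 0.017] lean deg 4.3 dir [-0.013  0.001  0.176]
16.25 top [0.511 0.155 0.191] bot [0.531 0.158 0.016] lean deg 6.7 dir [-0.02  -0.003  0.175]
```

The rocking is dying out about its heavy base, and the float stands free at (0.532, 0.158), near the pad centre. I'll raise the hand straight up, clear of it, and let it settle.

Request:
{"method": "move_arm", "body": {
  "plan": [
    [43.7,0,0,-5,0],
    [43.7,0,0,-20,0],
    [43.7,0,0,-45,0],
    [43.7,0,0,-70,0],
    [43.7,0,0,-90,0],
    [43.7,0,0,-100,0],
    [43.7,0,0,-100,0],
    [43.7,0,0,-100,0]
  ]
}}

```text
t: 17.05
tool_pos: [0.5338, 0.1671, 0.3308]
orientation: [0.687, 0.726, -0.0, -0.0]
contact_force: [0.3, 0.6, -0.3]
grip_width: 0.498
```

Request:
{"method": "move_arm", "body": {
  "plan": [
    [43.7,0,0,0,0],
    [43.7,0,0,0,0],
    [43.7,0,0,0,0],
    [43.7,0,0,0,0],
    [43.7,0,0,0,0],
    [43.7,0,0,0,0],
    [43.7,0,0,0,0],
    [43.7,0,0,0,0]
  ]
}}

```text
t: 17.85
tool_pos: [0.5338, 0.1671, 0.3317]
orientation: [0.687, 0.726, 0.0, 0.0]
contact_force: [-0.2, 0.6, 0.1]
grip_width: 0.498
```

```bash
for i in 20 21 22; do python3 lean.py l$i|tail -1; done; python3 -c "
from h import *
f=robot.grab_frame('scene');save(f,'fin')"
```

```text
17.95 top [0.509 0.156 0.192] bot [0.532 0.158 0.017] lean deg 7.2 dir [-0.022 -0.003  0.175]
18.05 top [0.51  0.158 0.192] bot [0.532 0.158 0.017] lean deg 7.1 dir [-0.022 -0.001  0.176]
18.15 top [0.51  0.159 0.192] bot [0.532 0.159 0.016] lean deg 7.0 dir [-0.021  0.001  0.176]
```

View pics/l22.png

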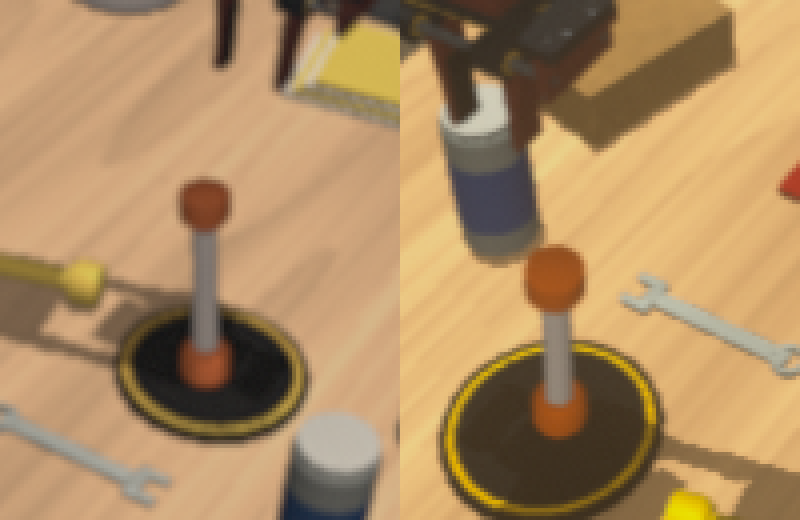

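View pics/fin.png

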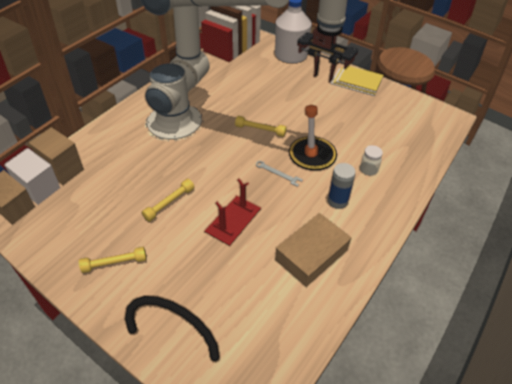

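It stands on the pad at scene pixels (312,110)–(311,152). I'll wait once more and compare it with an exactly upright model, since the 7° reading may come from the shaded bulbs.

Request:
{"method": "move_arm", "body": {
  "plan": [
    [43.7,0,0,0,0],
    [43.7,0,0,0,0],
    [43.7,0,0,0,0],
    [43.7,0,0,0,0],
    [43.7,0,0,0,0],
    [43.7,0,0,0,0],
    [43.7,0,0,0,0],
    [43.7,0,0,0,0]
  ]
}}

```text
t: 19.0
tool_pos: [0.5338, 0.1671, 0.3316]
orientation: [0.687, 0.726, -0.0, -0.0]
contact_force: [-0.2, -0.1, -0.1]
grip_width: 0.493
```

```bash
python3 lean.py l30; python3 lean.py l31|tail -1; python3 - <<'E'
from h import *
for n,b0 in (("scene",None),("side",None)):
    f=robot.grab_frame(n)
    print(n,"upright proj top",proj(f,[.532,.158,.193]).round(1),"bot",proj(f,[.532,.158,.027]).round(1))
E
```

```text
[[310.0, 111.3], [311.1, 151.3]] [[305, 106, 11, 12, 111], [305, 145, 13, 12, 116]]
[[189.1, 238.3], [189.5, 273.0]] [[182, 230, 15, 17, 213], [182, 265, 16, 15, 147]]
19.1 top [0.51  0.155 0.192] bot [0.532 0.158 0.017] lean deg 7.2 dir [-0.022 -0.003  0.175]
19.2 top [0.509 0.157 0.193] bot [0.531 0.159 0.016] lean deg 7.2 dir [-0.022 -0.002  0.176]
scene upright proj top [316.3 113.2] bot [311.4 149.3]
side upright proj top [182.7 235.5] bot [189.  270.8]
```

Both cameras agree it really is leaning, steadily, about 7° towards -x (scene top bulb at column 310, against 316 if upright). That's within the safe lean, but I have 38 s left. So I'll take the top bulb between the jaws, which squares it up, and set it down properly and gently. First I'll open and line up above it.

Request:
{"method": "move_arm", "body": {
  "plan": [
    [87.8,-4,-7,0,0],
    [87.8,-8,-14,0,0],
    [87.8,-8,-14,20,0],
    [87.8,-8,-14,45,0],
    [87.8,-8,-14,70,0],
    [87.8,-8,-14,80,0],
    [87.8,-8,-14,80,0],
    [87.8,-8,-14,80,0]
  ]
}}

```text
t: 20.1
tool_pos: [0.5202, 0.1583, 0.2529]
orientation: [0.687, 0.726, 0.001, 0.0]
contact_force: [-0.3, -1.3, 0.3]
grip_width: 0.997
```

```bash
python3 lean.py l40; python3 - <<'E'
from h import *
W=robot.grab_frame("wrist");save(W,"w40")
o=robot.get_obs();print(o["tool_pos"],o["grip_width"])
b,l,m=blobs(W["img"],(3,150,60),(15,255,255),None,100)
for c,s in b: print(c.round(1),s.tolist(),atz(W,c,.208).round(3))
E
```

```text
[[309.9, 111.6], [311.1, 151.3]] [[305, 106, 11, 12, 109], [305, 145, 13, 12, 120]]
[[189.5, 237.7], [189.4, 272.9]] [[182, 230, 16, 17, 211], [182, 265, 16, 15, 152]]
20.2 top [0.51  0.153 0.192] bot [0.532 0.158 0.017] lean deg 7.2 dir [-0.022 -0.005  0.176]
[0.52067024 0.15844431 0.25341524] 0.9999696312338318
[262.9 168.2] [244, 155, 34, 35, 560] [0.525 0.194 0.208]
[237.4 211.7] [207, 181, 60, 62, 2849] [0.508 0.161 0.208]
```

View pics/w40.png

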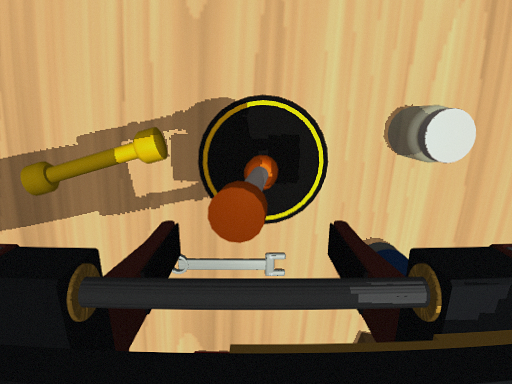

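The wrist view shows the top bulb at (237,212), i.e. (0.508, 0.161), clear of both fingers. Descending around it, then closing slowly while centring.

Request:
{"method": "move_arm", "body": {
  "plan": [
    [87.8,0,-5,10,0],
    [87.8,0,-5,25,0],
    [87.8,0,-5,45,0],
    [87.8,0,-5,62,0],
    [87.8,0,-5,74,0],
    [87.8,0,-5,77,0],
    [80,0,-3,77,0],
    [74,0,0,77,0]
  ]
}}

```text
t: 21.05
tool_pos: [0.5208, 0.1585, 0.176]
orientation: [0.687, 0.726, 0.001, 0.001]
contact_force: [0.5, 0.4, 0.8]
grip_width: 0.861
```

Request:
{"method": "move_arm", "body": {
  "plan": [
    [70,0,1,0,0],
    [66,0,2,0,0],
    [62,0,3,0,0],
    [58,0,3,0,0],
    [54,0,3,0,0],
    [51,0,3,0,0],
    [48,0,3,0,0],
    [46,0,3,0,0]
  ]
}}

```text
t: 21.85
tool_pos: [0.5232, 0.1585, 0.1746]
orientation: [0.687, 0.726, 0.0, -0.0]
contact_force: [0.3, -0.5, 0.7]
grip_width: 0.533
```

Request:
{"method": "move_arm", "body": {
  "plan": [
    [45,0,0,0,0],
    [44,0,0,0,0],
    [43,0,0,0,0],
    [42,0,0,0,0],
    [40,0,0,0,0],
    [38,0,0,0,0],
    [38,0,0,0,0],
    [38,0,0,0,0]
  ]
}}

```text
t: 22.65
tool_pos: [0.5233, 0.1585, 0.1747]
orientation: [0.687, 0.726, 0.0, 0.0]
contact_force: [0.8, 0.6, 0.3]
grip_width: 0.493
```

```bash
python3 st.py; python3 lean.py l50; python3 vw.py v50 311 130 190 255
```

```text
22.75 [0.5233 0.1586 0.1747] [43.39 43.54] [1.35 0.25 0.18] [-0.061 -0.397  0.002]
[[313.3, 112.6], [310.9, 151.5]] [[307, 107, 14, 12, 127], [305, 145, 13, 13, 114]]
[[183.3, 237.1], [189.5, 272.7]] [[178, 230, 12, 14, 127], [182, 265, 15, 15, 152]]
22.85 top [0.524 0.159 0.192] bot [0.532 0.157 0.017] lean deg 2.7 dir [-0.008  0.002  0.175]
23.0 [0.52324984 0.15852656 0.17464102] [-0.05246688 -0.45089332  0.0232359 ]
```

View pics/v50.png

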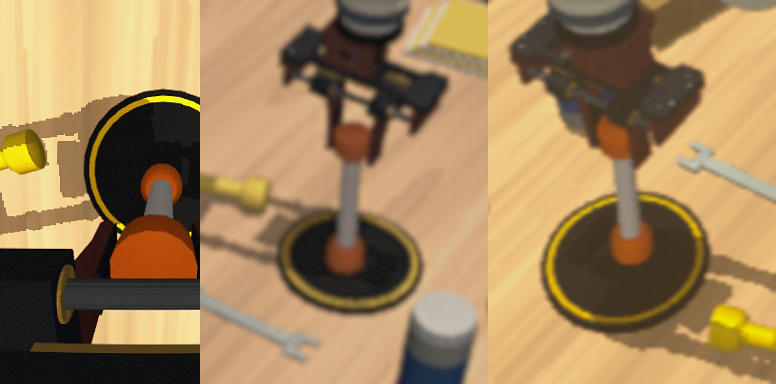

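Gripped and nearly upright (2.7°). Lifting a few millimetres so the pads square it up, then checking.

Request:
{"method": "move_arm", "body": {
  "plan": [
    [38,0,0,-1,0],
    [38,0,0,-2,0],
    [38,0,0,-4,0],
    [38,0,0,-6,0],
    [38,0,0,-8,0],
    [38,0,0,-8,0],
    [38,0,0,-8,0],
    [38,0,0,-8,0]
  ]
}}

```text
t: 23.8
tool_pos: [0.5232, 0.1585, 0.1826]
orientation: [0.687, 0.726, -0.0, -0.0]
contact_force: [0.5, -0.0, -1.1]
grip_width: 0.491
```

```bash
python3 st.py; python3 lean.py l60
```

```text
23.9 [0.5232 0.1585 0.1825] [43.08 43.42] [ 0.57  0.52 -1.76] [-0.007 -0.084 -0.004]
[[313.6, 110.8], [310.8, 149.9]] [[307, 106, 14, 12, 131], [305, 143, 13, 13, 117]]
[[182.9, 235.1], [189.3, 271.2]] [[177, 228, 13, 14, 133], [182, 263, 15, 16, 157]]
24.0 top [0.524 0.159 0.2  ] bot [0.531 0.157 0.024] lean deg 2.4 dir [-0.007  0.002  0.175]
```

It's carried (load about 1.7 N, moments about 0), hanging practically vertical. Lowering slowly back onto the pad.

Request:
{"method": "move_arm", "body": {
  "plan": [
    [38,0,0,2,0],
    [38,0,0,4,0],
    [38,0,0,5,0],
    [38,0,0,6,0],
    [38,0,0,7,0],
    [38,0,0,7.5,0],
    [38,0,0,8,0],
    [38,0,0,8,0]
  ]
}}

```text
t: 24.8
tool_pos: [0.5232, 0.1585, 0.1748]
orientation: [0.687, 0.726, 0.0, 0.0]
contact_force: [0.5, 0.8, -1.4]
grip_width: 0.501
```

```bash
python3 st.py
```

```text
24.9 [0.5232 0.1586 0.1748] [43.66 43.21] [-0.3   0.07 -0.79] [-0.024  0.007 -0.014]
```

Request:
{"method": "move_arm", "body": {
  "plan": [
    [38,0,0,0.3,0],
    [38,0,0,0.6,0],
    [38,0,0,0.9,0],
    [38,0,0,1.2,0],
    [38,0,0,1.5,0],
    [38,0,0,1.5,0],
    [38,0,0,1.5,0],
    [38,0,0,1.5,0]
  ]
}}

```text
t: 25.7
tool_pos: [0.5235, 0.1586, 0.1745]
orientation: [0.687, 0.726, 0.001, 0.001]
contact_force: [-2.1, -0.1, 5.2]
grip_width: 0.494
```

```bash
python3 st.py; python3 lean.py l70
```

```text
25.8 [0.5235 0.1586 0.1745] [43.07 43.08] [-1.57 -0.65  5.47] [-0.073  0.287 -0.008]
[[313.3, 112.7], [310.8, 151.5]] [[307, 107, 13, 12, 128], [305, 145, 13, 13, 116]]
[[183.2, 237.1], [189.7, 272.9]] [[178, 230, 12, 14, 128], [182, 265, 16, 15, 154]]
25.9 top [0.524 0.159 0.191] bot [0.531 0.157 0.016] lean deg 2.4 dir [-0.007  0.002  0.175]
```

It's on the pad (5 N push). Easing off and opening slowly.

Request:
{"method": "move_arm", "body": {
  "plan": [
    [38,0,0,-0.6,0],
    [42,0,0,-0.6,0],
    [43,0,0,-0.6,0],
    [43.5,0,0,-0.6,0],
    [43.8,0,0,-0.6,0],
    [44,0,0,-0.6,0],
    [44.3,0,0,-0.6,0],
    [44.6,0,0,-0.6,0]
  ]
}}

```text
t: 26.7
tool_pos: [0.5229, 0.1585, 0.1729]
orientation: [0.687, 0.726, -0.001, -0.0]
contact_force: [-1.6, -0.4, 0.9]
grip_width: 0.507
```

Request:
{"method": "move_arm", "body": {
  "plan": [
    [45,0,0,0,0],
    [45.5,0,0,0,0],
    [46,0,0,0,0],
    [46.5,0,0,0,0],
    [47,0,0,0,0],
    [48,0,0,0,0],
    [49,0,0,0,0],
    [50,0,0,0,0]
  ]
}}

```text
t: 27.5
tool_pos: [0.5232, 0.1585, 0.1738]
orientation: [0.687, 0.726, 0.0, 0.0]
contact_force: [0.3, -0.5, 0.2]
grip_width: 0.565
```

```bash
python3 st.py; python3 lean.py l80;python3 lean.py l81
```

```text
27.6 [0.5232 0.1585 0.1737] [50.06 50.05] [-0.08  0.43  0.44] [-0.022 -0.063  0.007]
[[312.6, 112.3], [310.8, 151.5]] [[306, 107, 14, 12, 130], [305, 145, 13, 12, 113]]
[[184.1, 237.3], [189.6, 272.8]] [[178, 230, 13, 14, 129], [182, 265, 16, 15, 153]]
27.7 top [0.521 0.159 0.192] bot [0.531 0.157 0.016] lean deg 3.3 dir [-0.01   0.002  0.176]
[[312.6, 112.3], [310.8, 151.5]] [[306, 107, 14, 12, 128], [305, 145, 13, 13, 112]]
[[184.0, 237.3], [189.6, 272.9]] [[178, 230, 13, 14, 132], [182, 265, 16, 15, 154]]
27.8 top [0.522 0.159 0.192] bot [0.531 0.157 0.016] lean deg 3.2 dir [-0.01   0.001  0.176]
```

Request:
{"method": "move_arm", "body": {
  "plan": [
    [52,0,0,0,0],
    [54,0,0,0,0],
    [57,0,0,0,0],
    [60,0,0,0,0],
    [64,0,0,0,0],
    [68,0,0,0,0],
    [74,0,0,0,0],
    [80,0,0,0,0]
  ]
}}

```text
t: 28.6
tool_pos: [0.5232, 0.1585, 0.1737]
orientation: [0.687, 0.726, 0.0, -0.0]
contact_force: [-0.3, 0.0, 0.5]
grip_width: 0.89
```

```bash
for i in 0 1 2 3; do python3 lean.py l9$i|tail -1;done; python3 -c "
from h import *
W=robot.grab_frame('wrist');save(W,'w90')"
```

```text
28.7 top [0.508 0.157 0.19 ] bot [0.531 0.158 0.017] lean deg 7.6 dir [-0.023 -0.001  0.173]
28.8 top [0.508 0.157 0.19 ] bot [0.531 0.158 0.017] lean deg 7.7 dir [-0.023 -0.001  0.173]
28.9 top [0.508 0.158 0.19 ] bot [0.531 0.158 0.017] lean deg 7.7 dir [-0.023  0.     0.173]
29.0 top [0.507 0.159 0.19 ] bot [0.531 0.158 0.017] lean deg 7.7 dir [-0.023  0.001  0.173]
```

View pics/w90.png

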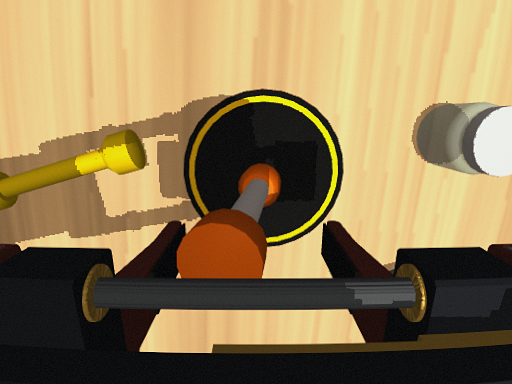

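With nothing pressing on it, the float settles at the same ~7.5° lean as before. So that's its own resting attitude (ballast off-axis), still heavy end down and stable. Withdrawing: open fully, centre on the bulb, then straight up.

Request:
{"method": "move_arm", "body": {
  "plan": [
    [87.8,0,-3,0,0],
    [87.8,0,-7,0,0],
    [87.8,0,-12,0,0],
    [87.8,0,-14,0,0],
    [87.8,0,-14,-5,0],
    [87.8,0,-14,-20,0],
    [87.8,0,-14,-45,0],
    [87.8,0,-14,-80,0]
  ]
}}

```text
t: 29.85
tool_pos: [0.5088, 0.1576, 0.2542]
orientation: [0.687, 0.726, -0.001, -0.001]
contact_force: [-0.4, 0.6, 0.3]
grip_width: 0.998
```

Request:
{"method": "move_arm", "body": {
  "plan": [
    [87.8,0,0,-40,0],
    [87.8,0,0,-70,0],
    [87.8,0,0,-70,0],
    [87.8,0,0,-70,0],
    [87.8,0,0,-70,0],
    [87.8,0,0,-70,0],
    [87.8,0,0,-70,0],
    [87.8,0,0,-70,0]
  ]
}}

```text
t: 30.65
tool_pos: [0.5091, 0.1578, 0.323]
orientation: [0.687, 0.726, -0.001, -0.0]
contact_force: [0.4, 1.4, -0.3]
grip_width: 1.0
```

Request:
{"method": "move_arm", "body": {
  "plan": [
    [87.8,0,0,0,0],
    [87.8,0,0,0,0],
    [87.8,0,0,0,0],
    [87.8,0,0,0,0],
    [87.8,0,0,0,0],
    [87.8,0,0,0,0],
    [87.8,0,0,0,0],
    [87.8,0,0,0,0]
  ]
}}

```text
t: 31.45
tool_pos: [0.5093, 0.1578, 0.3237]
orientation: [0.687, 0.726, 0.0, -0.0]
contact_force: [0.5, -0.1, -0.1]
grip_width: 1.003
```

```bash
for i in 0 1 2; do python3 lean.py m9$i|tail -1;done; python3 -c "
from h import *
W=robot.grab_frame('scene');save(W,'fin2')"
```

```text
31.55 top [0.509 0.154 0.193] bot [0.53  0.158 0.016] lean deg 7.0 dir [-0.021 -0.003  0.176]
31.65 top [0.509 0.154 0.192] bot [0.53  0.158 0.016] lean deg 7.1 dir [-0.021 -0.004  0.176]
31.75 top [0.509 0.154 0.193] bot [0.531 0.158 0.017] lean deg 7.2 dir [-0.022 -0.004  0.176]
```

View pics/fin2.png

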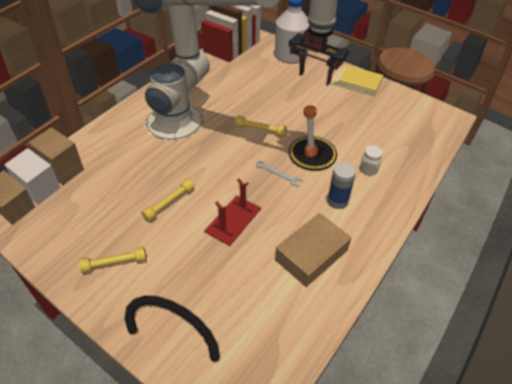

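The float stands steadily by itself on the pad at scene pixels (310,111)–(311,152). The hand is clear, the other things are in their places, and t = 31.8 s. Handing in.

```bash
python3 -c "
from station import robot
print(robot.finish_job())"
```

```text
the job is handed in; nothing more can be done
None
```

The float stands by itself on the black pad, heavy end down, but it slipped from the grip the first time I brought it over the pad. I handed the job in at about 32 s, with the hand clear and no visible change to the other things.

- **Which end is heavy:** I lifted it by each bulb in turn. The -y end carried about 1.5 N with a moment change of about 0.045 N m. The +y end carried about 1.7 N with about 0.2 N m. Both show the -y end is the heavy one.
- **The slip:** the hand can't tilt, so I held the light bulb and loosened the grip to let the heavy end swing down. I loosened it too far. The float slid out and dropped up to about 5–6 cm onto its heavy end, then rocked by up to about 13°. It didn't fall over, but that first contact was not gentle.
- **The second placing:** I gripped the top bulb again, lifted the float 8 mm, lowered it slowly to about 5 N, and opened the fingers in small steps.
- **Last checks:** over the last readings it stood still about 1 cm from the pad centre. Both cameras show it about 7° off vertical towards -x. It had settled at the same lean before the regrasp, so this looks like its own resting attitude and is within the 10° it can right itself from, but it is not perfectly upright.

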